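# Rebuild the sloping peg stand on the tea shelf

## Robot

A 6-joint arm with a two-finger parallel gripper is mounted at the origin on the work surface. World frame = base frame: x ahead of the robot, y to its left, z up, the work surface at z = 0. Lengths are in m, angles in rad, forces in N, time in s.
With the tool pointing down it reaches from about 0.25 to 0.775 m from the base axis. Payload 4 kg.
Tool frame: the origin (TCP) lies at the very end of the fingers, on their centre line; the grasp point (between the pads) lies 19 mm behind it; z points along the fingers, y is the direction in which the jaws open and shut (so a half turn about z gives the same grasp; the last joint's range is limited). The gripper opens to 94 mm and grips with 3 to 60 N. Pads are 16 mm wide; open, the fingers measure 119 mm over their backs; the gripper's body (75 mm by 177 mm) begins 78 mm behind the grasp point.
Start: joints at [-1.303, 0.087, 1.371, -0, 1.684, -0.103], TCP at [0.199, -0.513, 0.206] pointing down, gripper open.
Joint ranges: [-3.1, 3.1], [-0.76, 2.03], [0.27, 2.55], [-1.08, 4.22], [0.17, 2.65], [-2.57, 2.57]. Speed limits (rad/s): [2.79, 2.79, 3.14, 3.14, 3.14, 3.14].

## Interface

Orientations are given as [roll, pitch, yaw] about the fixed x, y, z axes, in that order (R = Rz(yaw) Ry(pitch) Rx(roll)).
In Python, from bench import robot, cams, models gives the robot as it stands.
- The arm moves only by the tool step_arm, never from a script. Its argument "series" is a list of rows, each a list of 5 numbers: the gripper command: -1 is shut, 1 is fully open, values between are in proportion, then the shift along the tool's x, y, z in mm, then the turn about the tool's z in degrees. A call has 1 to 20 rows; each row is the pose to reach, as a shift and turn from the pose commanded when the call began, along the tool's axes at that moment; what a row does not reach only later rows make up. A row lasts 1/8 s, in which the tool goes at most 62.5 mm and 10.7 degrees, less where a joint would pass 70% of its speed; a pose out of reach is approached as far as the arm can. A call with a gripper value outside its range is refused whole. The fingers move at their own pace and stop on an object; the grip force is fixed at half the most. Time passes only in rows, so rows that repeat a pose let the fingers close. It gives the time, the measured TCP pose, the force and the opening at its end, in the units of the state.
- robot.get_obs(): the state, without advancing time (a new reading comes with each control period).
- cams.snapshot(name): name is "scene" or "top" or "wrist"; returns a dict with "pixels" (400x640x3 uint8, red, green, blue), "fov_y" (degrees; the focal length in pixels is half the picture's height over the tangent of half this angle, whatever the lens; pixels are square), "cx", "cy" (the principal point, pixels), "k1" (the pictures are not rectified: a ray, as slopes to the right and down, at radius r is drawn at 1 + k1 r^2 times it, then the intrinsics apply), "R" (3x3) and "t" (3): a world point X has camera coordinates R X + t. Camera axes: x right, y down, z forward; pixel columns grow to the right and rows downward; lengths in m; the calibration is good to about 2 mm. A picture is of the moment at which its call begins. There is no depth.
- robot.close_job(): hands the job in, once; it reports no verdict.
Trained networks look in a picture, given as the dict that the camera call returned (one of the last four; its "shot" number tells which), for a name from the list of things; names that differ only in an ending like _2 or _b are one class to them, and where a whole thing is asked for, a point or a joint stands for the part that bears it (a point fixed in the world has none). Each returns a list of dicts, best first, with "p" (0 to 1); they miss things now and then, are a little off and sometimes report something else, mostly with a low value. They report only what shows in the picture. A call takes as long as a camera call. They do not tell look-alikes from the thing itself.
- models.find_in(picture, label): "position" ([x, y, z] in m, in world coordinates, good to about 4 mm: the middle of the surface that is visible of it).
- models.pinpoint(picture, label): "position" ([x, y, z] in m, in world coordinates, good to about 4 mm: a listed point, or the origin of a listed thing).
The state is a dict: "time": time; "joint_positions": joint angles; "qvel": joint speeds; "joint_torque": joint torques, N m; "tool_pos": TCP position; "ee_rot": TCP orientation; "wrist_force": force on the tool from outside, world axes, zero at the start; "wrist_torque": the same for the moment, N m; "width": finger opening in m.
Only numpy, scipy, OpenCV 4.12 (cv2) and the standard library are available. Lean on these libraries where they do the work, as an engineer would, in place of code of your own. Each camera call takes 0.05 s, during which the arm holds its last target. There are 200 camera calls.

## Task

Put the small wooden stand back in order: slide the flat wooden spatula, blade first, all the way into the lower slot of its sloping face, and tap the loose wooden mug peg, tapered end first, firmly into the round metal-lined socket above it, hard enough that friction alone keeps it wedged tight and straight. The seated peg bars the way from above to the slot. Let go of both and leave the other things on the shelf where they are.

Things in the scene. Friction and masses are not known exactly. Their poses are not given: they have to be found in the camera images.
- stand: Fixed pale wood stand at either end of the work area. Its block has a sloping face looking along its +x and 35 deg upward, with a slot below and a round socket above. Origin on the shelf below the slot's mouth, z up. Face: 78 mm up-slope and 22 mm down-slope of the slot, 45 mm to each side; block 62 mm deep behind it, top 130 mm high. Base 100 mm wide, 10 mm high, 28 mm out in front of origin.
- slot (a point): Centre of the slot's mouth, 62 mm above the shelf. Axes: x straight out of the slot along its axis (35 degrees above level), y level along the slot's width, z up along the sloping face. Slot 39 mm wide (y), 9 mm high (z), 56 mm deep, with a 2 mm chamfer.
- socket (a point): Centre of the round socket's mouth, 52 mm above the slot's mouth along the slope (105 mm above the shelf), same axes: x straight out of the socket along its axis. The socket is lined with aluminium, an eight-sided taper 21.6 mm across flats at the mouth and 17.4 mm at 50 mm depth (2.4 degrees a side), matching the peg's shank.
- peg: Loose wooden mug peg, about 50 g, lying flat: square grip 24 x 24 mm, 55 mm long, a 23 mm ball on its far end (to 71 mm from the shoulder), and beyond the shoulder a round tapered shank 48 mm long, 22 mm across at the shoulder, 18 mm near the tip, last 3 mm bevelled to 14 mm. x runs from shank to ball, z up. Origin on the underside below the shoulder; its axis is 12 mm higher.
- peg_shoulder (a point): On the peg's axis where shank meets square grip. The shank wedges before the shoulder reaches the face: laid in lightly it stands 7.5 mm or more off; firmly tapped (15 N along the axis) about 4 to 5 mm, held there by friction; it need not be flush. Pushed while held a little off-axis it binds early at 6 to 9 mm; tapping its ball end with it let go lets it centre itself.
- peg_grip (a point): On the peg's axis, 30 mm from the shoulder: the middle of the square grip, the place to hold it (24 mm wide).
- peg_tip (a point): Centre of the shank's small end, 48 mm from the shoulder.
- spatula: Loose flat wooden spatula, about 60 g, lying flat: handle 110 mm long, 22 mm wide, 18 mm thick; beyond a shoulder a blade 50 mm long, 36 mm wide, 6 mm thick (last 4 mm thinned to 30 x 4.5 mm) at mid thickness, 6 mm clear of the shelf. Both faces alike. x runs from blade to handle, y across the blade, z up. Origin on the underside below the shoulder; its axis is 9 mm higher.
- spatula_shoulder (a point): On the spatula's axis where blade meets handle. Fully home, the thicker handle's shoulder rests flush on the stand's face and this point is at the slot's mouth.
- spatula_grip (a point): On the spatula's axis, 48 mm from the shoulder, on the handle: the place to hold it (22 mm wide, 18 mm thick).
- spatula_tip (a point): Middle of the blade's end edge, 50 mm from the shoulder.
- caddy: Fixed plastic tea caddy, 130 x 120 x 118 mm, with a small sliding drawer underneath that may stand up to 30 mm open to the robot's side; a bystander. Origin under its centre.
- mug: Loose stainless mug with a hinged flip lid, 74 mm across, 94 mm high (up to 165 mm if the lid stands open), handle to its +y; a bystander. Origin under its centre.
- jug: Loose empty white ceramic milk jug, 80 mm across, 88 mm high, handle to its +y; a bystander. Origin under its centre.
- coaster: Loose round glass coaster, 90 mm across, 7 mm thick, lying flat; a bystander. Origin under its centre.
- spoon: Loose wooden spoon 200 mm long lying flat; a bystander. Its x runs along it.
- jar: Loose closed glass jar 64 mm across, 100 mm high; a bystander. Origin under its centre.
- tin: Loose steel tin 72 mm across, 130 mm high; a bystander. Origin under its centre.
Mind the look-alikes: they are no part of the job. Leave any pink or red look-alike of the spatula alone.

How it is judged:
At the end, for the whole second after the job is handed in: The spatula is in the slot, its shoulder within 6 mm of the mouth's centre, aligned within 0.1 rad (0.12 about its length). The peg is wedged in the socket, shoulder at most 6.5 mm off the face and 6.8 mm from the mouth's centre, straight within 0.05 rad. Both released and at rest (distance between spatula_shoulder and slot below 0.006 m and angle between the x axis of spatula and the x axis of slot, either way round below 0.1 rad and angle between the y axis of spatula and the y axis of slot, either way round below 0.12 rad and x of peg_shoulder in the frame of socket below 0.0065 m and distance between peg_shoulder and socket below 0.0068 m and angle between the x axis of peg and the x axis of socket, either way round below 0.05 rad and x of peg_tip in the frame of socket below -0.035 m and x of spatula_tip in the frame of slot below -0.04 m and linear speed of each of peg, spatula below 0.01 m/s); the robot touches nothing.
It fails at once if a bystander is pushed more than 30 mm from its place (distance of any of mug, jug, coaster, spoon, jar, tin from where it was at the start of the episode above 0.03 m).
It fails at once if the mug, jug, jar or tin is tipped (angle between any of mug, jug, jar, tin's own z axis and vertical above 0.4 rad).
It also fails if it takes over 72 s, if anything falls off the work surface, if the arm or the gripper's body presses on something with over 40 N, if the wrist force passes 120 N, or if a joint passes its speed limit or range.

## Working session

There is one attempt and no reset: what is moved stays moved. The work goes in short steps, Python scripts to look and compute and a tool call to move; the robot and the scene stay as the last step left them, time stands still between calls to the robot, and variables do not carry over. Pictures are saved under pics/ and viewed, about 8 in all and at most 12, crops included, and the job is handed in when it is done.

Besides the shell and the picture viewer there is one more tool, called after "Request:" in YAML: its name, and indented under it one key for each argument. step_arm: Moves the arm, as the interface text tells. Its arguments: {"type":"object","properties":{"series":{"type":"array","items":{"type":"array","items":{"type":"number"}}}},"required":["series"]}

```bash
ls; mkdir -p pics; cat > h.py <<'E'
from bench import robot, cams, models
import cv2, numpy as np
def snap(n,f):
    s=cams.snapshot(n); cv2.imwrite('pics/'+f,s['pixels'][:,:,::-1]); return s
def proj(s,X):
    c=s['R']@np.array(X)+s['t']; u=c[:2]/c[2]; u=u*(1+s['k1']*(u@u)); f=200/np.tan(np.radians(s['fov_y']/2))
    return u*f+[s['cx'],s['cy']]
def ray(s,px):
    f=200/np.tan(np.radians(s['fov_y']/2)); d=(np.array(px)-[s['cx'],s['cy']])/f; u=d.copy()
    for _ in range(20): u=d/(1+s['k1']*(u@u))
    R=np.array(s['R']); return -R.T@s['t'], R.T@np.r_[u,1]
def onz(s,px,z):
    o,d=ray(s,px); return o+d*(z-o[2])/d[2]
E
python3 - <<'E'
from h import *
for n in ('top','scene'):
    s=snap(n,n+'0.png')
    for l in 'stand slot socket peg peg_shoulder peg_tip peg_grip spatula spatula_shoulder spatula_grip spatula_tip caddy mug jug coaster spoon jar tin'.split():
        print(n,l,[(np.round(r['position'],3).tolist(),round(r['p'],2),np.round(proj(s,r['position'])).tolist()) for r in models.pinpoint(s,l)[:3]])
print(robot.get_obs())
E
```

```text
pics
top stand [([0.531, -0.303, 0.001], 0.61, [437.0, 215.0]), ([0.586, -0.083, 0.014], 0.19, [345.0, 193.0])]
top slot [([0.532, -0.305, 0.066], 0.58, [446.0, 212.0])]
top socket [([0.365, -0.003, 0.001], 0.64, [312.0, 288.0]), ([0.506, -0.311, 0.105], 0.6, [455.0, 223.0]), ([0.486, 0.071, 0.002], 0.23, [280.0, 237.0])]
top peg [([0.555, -0.083, 0.0], 0.93, [345.0, 207.0])]
top peg_shoulder [([0.555, -0.082, 0.013], 0.57, [345.0, 206.0])]
top peg_tip [([0.51, -0.084, 0.009], 0.71, [346.0, 225.0])]
top peg_grip [([0.588, -0.079, 0.012], 0.63, [343.0, 192.0]), ([0.533, -0.302, -0.0], 0.32, [436.0, 214.0])]
top spatula [([0.332, 0.166, 0.004], 0.67, [239.0, 304.0]), ([0.49, 0.072, -0.002], 0.65, [280.0, 235.0]), ([0.327, -0.205, 0.002], 0.56, [399.0, 303.0])]
top spatula_shoulder [([0.322, -0.2, 0.009], 0.89, [398.0, 305.0]), ([0.483, 0.07, 0.007], 0.77, [281.0, 238.0]), ([0.336, 0.166, 0.01], 0.66, [239.0, 303.0])]
top spatula_grip [([0.293, -0.165, 0.01], 0.92, [383.0, 319.0]), ([0.528, 0.093, 0.009], 0.74, [270.0, 219.0]), ([0.31, 0.127, 0.01], 0.73, [256.0, 314.0])]
top spatula_ti
[... 2105 characters left out ...]
0.001], 0.93, [295.0, 352.0])]
{'time': 1.9, 'joint_positions': array([-1.30310118e+00,  8.71883630e-02,  1.37072664e+00, -2.29210646e-05,
        1.68357699e+00, -1.03116724e-01]), 'qvel': array([ 0.00071483, -0.00201126, -0.00040713, -0.0005742 ,  0.0013051 ,
        0.00041244]), 'joint_torque': array([ 3.70357884e-04, -3.40031433e+01, -3.02590263e+01,  7.18931342e-02,
        2.37826532e-02, -5.94384190e-06]), 'tool_pos': array([ 0.19928825, -0.51264047,  0.20549871]), 'ee_rot': array([3.14149487e+00, 3.30155590e-05, 3.70809284e-01]), 'wrist_force': array([ 0.83308575,  0.41229645, -0.06127321]), 'wrist_torque': array([-0.03753354,  0.03112466, -0.00108778]), 'width': 0.0937595939910444}
```

```bash
python3 -c "
import cv2,numpy as np
print(cv2.imread('pics/top0.png').shape)"
```

```text
(400, 640, 3)
```

View pics/top0.png

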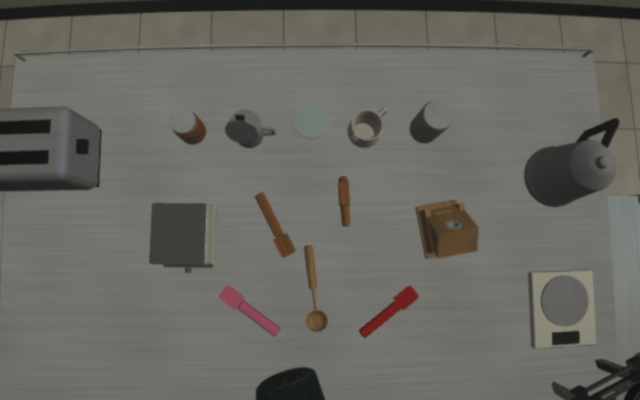

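View pics/scene0.png

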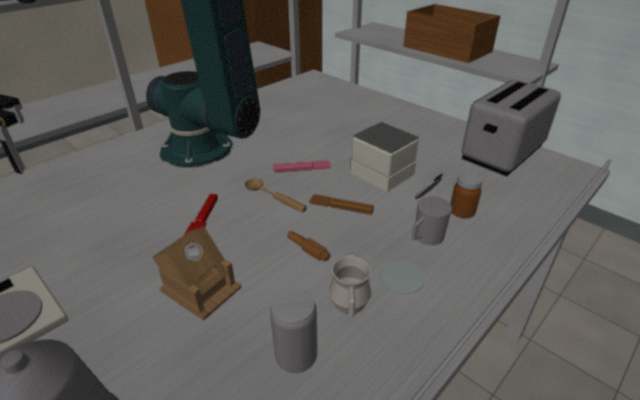

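```bash
python3 - <<'E'
from h import *
s=snap('wrist','w0.png'); R=np.array(s['R']); o=robot.get_obs()
c=-R.T@s['t']; a=o['ee_rot'][2]
from scipy.spatial.transform import Rotation as Ro
T=Ro.from_euler('xyz',o['ee_rot']).as_matrix()
print('cam in tool',T.T@(c-o['tool_pos']),'fwd in tool',T.T@R[2],'x',T.T@R[0],s['fov_y'],s['k1'])
a=cv2.imread('pics/scene0.png')[215:325,140:260];b=cv2.imread('pics/top0.png')[185:275,400:498]
a=cv2.resize(a,(436,400),interpolation=cv2.INTER_CUBIC);b=cv2.resize(b,(436,400),interpolation=cv2.INTER_CUBIC)
cv2.imwrite('pics/z.png',cv2.convertScaleAbs(np.hstack([a,b])[:, :800],alpha=1.6))
E
```

```text
cam in tool [ 0.07232952  0.00054156 -0.17854954] fwd in tool [-2.45835162e-01  2.78699763e-04  9.69311609e-01] x [-6.28246975e-04  9.99999703e-01 -4.46858238e-04] 61.15451080800685 -0.009206259829279858
```

View pics/z.png

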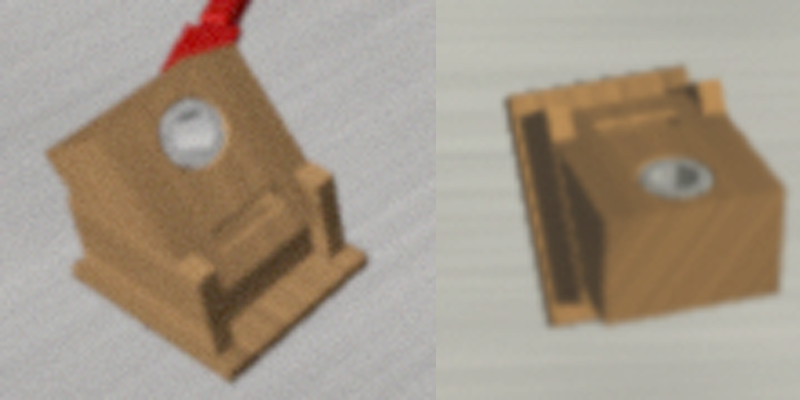

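Request:
step_arm:
  series:
    - [1,0,0,-65,0]
    - [1,62,-14,-65,4]
    - [1,124,-28,-65,8]
    - [1,186,-42,-65,8]
    - [1,248,-56,-65,8]
    - [1,310,-70,-65,8]
    - [1,372,-84,-65,8]
    - [1,389,-88,-65,8]
    - [1,389,-88,-65,8]
    - [1,389,-88,-65,8]

```text
time: 3.2
tool_pos: [0.5292, -0.2904, 0.2705]
ee_rot: [3.141, 0.001, 0.23]
wrist_force: [0.3, 0.1, -0.4]
width: 0.0939
```

```bash
python3 - <<'E'
from h import *
o=robot.get_obs();print(o['time'],o['tool_pos'],o['ee_rot'])
s=snap('wrist','w1.png')
for l in 'stand slot socket'.split():
    print(l,[(np.round(r['position'],4).tolist(),round(r['p'],2),np.round(proj(s,r['position'])).tolist()) for r in models.pinpoint(s,l)[:3]])
E
```

```text
3.2 [ 0.52922312 -0.29035766  0.27049069] [3.14125507e+00 6.78713189e-04 2.30275188e-01]
stand [([0.5319, -0.3042, -0.002], 0.62, [328.0, 166.0])]
slot [([0.5371, -0.3031, 0.0619], 0.94, [330.0, 170.0])]
socket [([0.5053, -0.3074, 0.106], 0.86, [328.0, 208.0])]
```

View pics/w1.png

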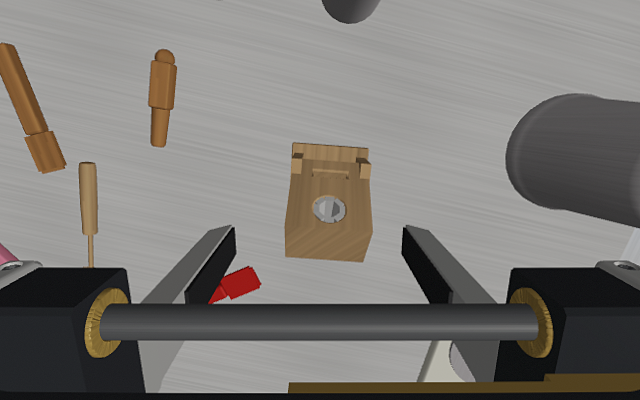

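```bash
python3 - <<'E'
import cv2
a=cv2.imread('pics/w1.png')[136:266,278:380]
a=cv2.resize(a,None,fx=4.6,fy=4.6,interpolation=cv2.INTER_CUBIC)
for i in range(0,102,10): cv2.putText(a,str(278+i),(int(i*4.6),8),0,.3,(0,0,255));cv2.line(a,(int(i*4.6),0),(int(i*4.6),598),(0,0,255) if i%50==0 else (200,200,0),1)
for i in range(0,130,10): cv2.putText(a,str(136+i),(0,int(i*4.6)),0,.3,(0,0,255));cv2.line(a,(0,int(i*4.6)),(470,int(i*4.6)),(200,200,0),1)
cv2.imwrite('pics/z1.png',a)
E
```

```text
(no output)
```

View pics/z1.png

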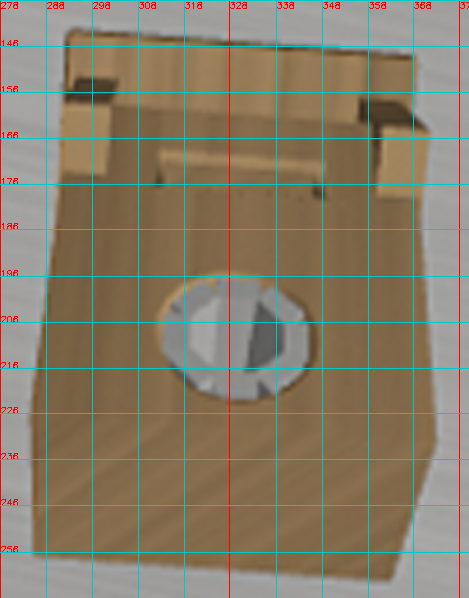

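```bash
cat > fit.py <<'E'
from h import *
from scipy.optimize import least_squares
s=None
def stand(p,q):  # p local point
    c,si=np.cos(q[2]),np.sin(q[2]); return np.array([q[0]+c*p[0]-si*p[1],q[1]+si*p[0]+c*p[1],p[2]+(q[3] if len(q)>3 else 0)])
E
python3 - <<'E'
from fit import *
s=cams.snapshot('wrist')
C,S=np.cos(np.radians(35)),np.sin(np.radians(35))
P=[([.028,.05,.01],(292.8,142.5)),([.028,-.05,.01],(368.2,148.4)),([0,0,.062],(330.3,173.8)),([-.052*S,0,.062+.052*C],(329.5,209.3))]
P+=[([0,y,.062],px) for y,px in((.0205,(312.5,172.6)),(-.0205,(348.1,175)))]
for z in (0,1):
    f=lambda q:np.concatenate([proj(s,stand(p,q))-px for p,px in P])
    r=least_squares(f,[.532,-.303,.2]+[0]*z); print(r.x,np.degrees(r.x[2]),r.fun.reshape(-1,2).round(1).tolist())
E
```

```text
[ 0.533067   -0.30468768  0.15426148] 8.838531822358204 [[-0.8, -0.0], [1.0, -0.2], [0.0, 0.2], [-0.1, -0.4], [0.2, 0.1], [-0.2, 0.3]]
[ 0.53253408 -0.30493085  0.15448619 -0.00318693] 8.851406850551415 [[-0.5, 0.2], [0.7, 0.0], [0.0, 0.2], [-0.1, -0.7], [0.3, 0.1], [-0.4, 0.3]]
```

Request:
step_arm:
  series:
    - [1,8,-60,0,-4]
    - [1,15,-120,10,-8]
    - [1,22,-180,20,-13.6]
    - [1,30,-240,40,-13.6]
    - [1,37,-300,60,-13.6]
    - [1,44,-359,70,-13.6]
    - [1,44,-359,70,-13.6]
    - [1,44,-359,70,-13.6]

```text
time: 4.45
tool_pos: [0.4907, 0.0693, 0.2009]
ee_rot: [3.14, -0.0, 0.468]
wrist_force: [0.2, -0.2, -0.6]
width: 0.0939
```

```bash
python3 - <<'E'
from h import *
o=robot.get_obs();print(o['time'],o['tool_pos'],o['ee_rot'])
s=snap('wrist','w2.png')
for l in 'spatula_shoulder spatula_tip spatula_grip peg_grip peg_tip peg_shoulder'.split():
    print(l,[(np.round(r['position'],4).tolist(),round(r['p'],2),np.round(proj(s,r['position'])).tolist()) for r in models.pinpoint(s,l)[:2]])
E
```

```text
4.45 [0.49066545 0.06926093 0.20087707] [ 3.14044002e+00 -3.75312825e-04  4.68477981e-01]
spatula_shoulder [([0.4867, 0.0697, 0.0055], 0.7, [315.0, 180.0]), ([0.3222, -0.2026, 0.0104], 0.66, [444.0, 382.0])]
spatula_tip [([0.4457, 0.046, 0.0067], 0.93, [318.0, 220.0]), ([0.3653, 0.2047, 0.0088], 0.9, [163.0, 221.0])]
spatula_grip [([0.3042, 0.1305, 0.0042], 0.82, [205.0, 288.0]), ([0.5329, 0.087, 0.0053], 0.73, [320.0, 136.0])]
peg_grip [([0.584, -0.0828, 0.0135], 0.55, [480.0, 165.0])]
peg_tip [([0.5179, -0.0807, 0.0111], 0.96, [446.0, 215.0])]
peg_shoulder [([0.5551, -0.0786, 0.0123], 0.65, [462.0, 186.0])]
```

View pics/w2.png

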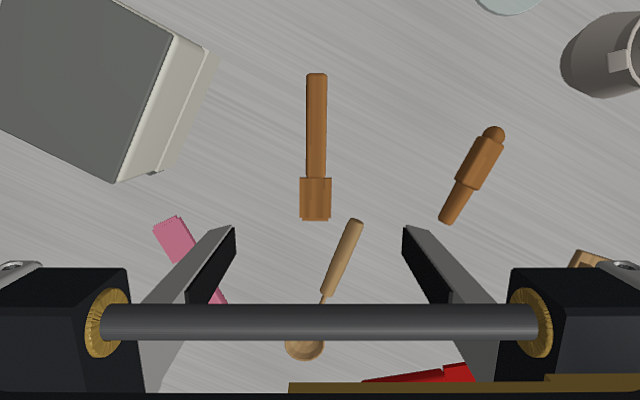

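```bash
python3 - <<'E'
from h import *
s=cams.snapshot('wrist')
e=onz(s,(316.5,73.5),.018);t=onz(s,(315.5,220),.011);sh=onz(s,(315.5,177.5),.012)
print(e,t,sh,np.linalg.norm(e-t),np.degrees(np.arctan2(*(e-t)[1::-1])))
b=onz(s,(496,131),.014);p=onz(s,(446.5,220),.012);print(b,p,np.linalg.norm(b-p),np.degrees(np.arctan2(*(b-p)[1::-1])))
E
```

```text
[0.58728534 0.11843805 0.018     ] [0.44587146 0.04886418 0.011     ] [0.4902326  0.07105192 0.012     ] 0.15775743391717031 26.19661399330893
[ 0.62198806 -0.07790091  0.014     ] [ 0.51327867 -0.08460332  0.012     ] 0.10893417355260838 3.5280669319053493
```

Request:
step_arm:
  series:
    - [1,48,-1,60,0.6]
    - [1,48,-1,120,0.6]
    - [1,48,-1,170,0.6]
    - [1,48,-1,190,0.6]
    - [1,48,-1,197,0.6]
    - [1,48,-1,197,0.6]
    - [-1,48,-1,197,0.6]
    - [-1,48,-1,197,0.6]
    - [-1,48,-1,197,0.6]
    - [-1,48,-1,197,0.6]
    - [-1,48,-1,197,0.6]
    - [-1,48,-1,197,0.6]

```text
time: 6.35
tool_pos: [0.5329, 0.0924, 0.0034]
ee_rot: [3.142, 0.0, 0.458]
wrist_force: [0.6, 0.7, 1.1]
width: 0.0375
```

Request:
step_arm:
  series:
    - [-1,0,0,0,0]
    - [-1,0,0,0,0]
    - [-1,0,0,0,0]
    - [-1,0,0,0,0]
    - [-1,0,0,-20,0]
    - [-1,0,0,-80,0]
    - [-1,0,0,-140,0]
    - [-1,0,0,-200,0]
    - [-1,0,0,-240,0]
    - [-1,0,0,-240,0]

```text
time: 7.6
tool_pos: [0.5348, 0.0925, 0.248]
ee_rot: [3.138, -0.008, 0.458]
wrist_force: [-0.5, 0.0, -0.8]
width: 0.0218
```

```bash
python3 - <<'E'
from h import *
o=robot.get_obs();print(o['time'],o['tool_pos'],o['ee_rot'],o['width'],o['wrist_force'],o['wrist_torque'])
s=snap('wrist','w3.png')
# stand rear from earlier wrist shot: camera pose rebuilt
from scipy.spatial.transform import Rotation as Ro
T0=Ro.from_euler('xyz',o['ee_rot']).as_matrix();R=np.array(s['R'])
T1=Ro.from_euler('xyz',[3.14125507,.000678713,.230275188]).as_matrix();p1=np.array([.52922312,-.29035766,.27049069])
c=T0.T@(-R.T@s['t']-o['tool_pos']); s1=dict(s); s1['R']=R@T0@T1.T; s1['t']=-s1['R']@(p1+T1@c)
q=np.array([.533,-.3047]);y=.1543;M=np.array([[np.cos(y),np.sin(y)],[-np.sin(y),np.cos(y)]])
for px in((285.6,256.9),(362.8,262.1),(285,226.2),(372.8,231.7)):
  for z in(.126,.13):
    print(px,z,M@(onz(s1,px,z)[:2]-q))
E
```

```text
7.6 [0.53480316 0.09253332 0.24798103] [ 3.13803803 -0.0082472   0.4580397 ] 0.021813731219336538 [-0.53182067  0.02995629 -0.81809003] [-0.00754321 -0.03295383 -0.03155179]
(285.6, 256.9) 0.126 [-0.07822571  0.04201804]
(285.6, 256.9) 0.13 [-0.07638097  0.04174135]
(362.8, 262.1) 0.126 [-0.07805754 -0.03806719]
(362.8, 262.1) 0.13 [-0.07621487 -0.03735199]
(285, 226.2) 0.126 [-0.04485325  0.0443385 ]
(285, 226.2) 0.13 [-0.04342183  0.04403307]
(372.8, 231.7) 0.126 [-0.04406106 -0.04455485]
(372.8, 231.7) 0.13 [-0.04263945 -0.04375931]
```

View pics/w3.png

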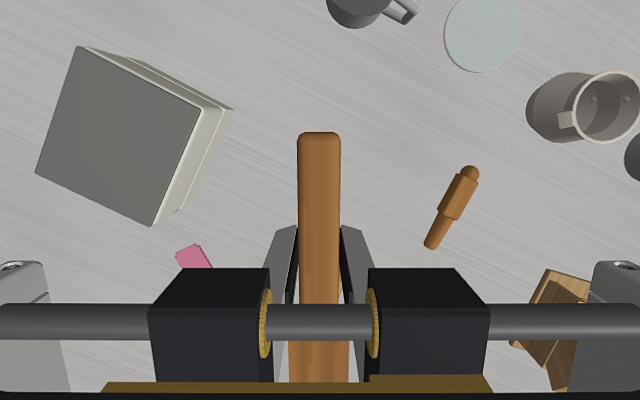

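Request:
step_arm:
  series:
    - [-1,-36,40,0,2]
    - [-1,-72,80,0,4]
    - [-1,-108,120,0,8]
    - [-1,-144,160,0,12]
    - [-1,-180,201,0,17.4]
    - [-1,-216,241,0,17.4]
    - [-1,-252,281,0,17.4]
    - [-1,-286,321,0,17.4]
    - [-1,-286,321,20,17.4]
    - [-1,-286,321,50,17.4]
    - [-1,-286,321,50,17.4]
    - [-1,-286,321,50,17.4]

```text
time: 9.15
tool_pos: [0.4182, -0.3216, 0.1928]
ee_rot: [-3.14, 0.001, 0.155]
wrist_force: [0.3, -0.1, -0.8]
width: 0.0219
```

```bash
cat > loc.py <<'E'
from h import *
def loc():
    o=robot.get_obs();q=np.array([.533,-.3047]);y=.1543;M=np.array([[np.cos(y),np.sin(y)],[-np.sin(y),np.cos(y)]])
    print('t',o['time'],'stand-local xyz mm',(np.r_[M@(o['tool_pos'][:2]-q),o['tool_pos'][2]]*1000).round(1),'yaw-rel deg',np.degrees(o['ee_rot'][2]-y).round(2),'w',o['width'].round(4),'F',o['wrist_force'].round(1),o['ee_rot'].round(3))
loc()
E
python3 -c "import loc"
```

```text
Traceback (most recent call last):
  File "loc.py", line 5, in <module>
    loc()
    ~~~^^
  File "loc.py", line 4, in loc
    print('t',o['time'],'stand-local xyz mm',(np.r_[M@(o['tool_pos'][:2]-q),o['tool_pos'][2]]*1000).round(1),'yaw-rel deg',np.degrees(o['ee_rot'][2]-y).round(2),'w',o['width'].round(4),'F',o['wrist_force'].round(1),o['ee_rot'].round(3))
                                                                                                                                                                     ^^^^^^^^^^^^^^^^
AttributeError: 'float' object has no attribute 'round'
```

Request:
step_arm:
  series:
    - [-1,0,0,40,0]
    - [-1,0,0,52,0]
    - [-1,0,0,60,0]
    - [-1,0,0,65,0]
    - [-1,0,0,70,0]
    - [-1,0,0,75,0]
    - [-1,0,0,75,0]

```text
time: 10.02
tool_pos: [0.4185, -0.3224, 0.1192]
ee_rot: [3.14, -0.001, 0.154]
wrist_force: [-1.4, 0.3, 1.7]
width: 0.0218
```

```bash
sed -i "s/o\['width'\]/np.float64(o['width'])/" loc.py; python3 -c "import loc"
```

```text
t 10.025 stand-local xyz mm [-1.158e+02  1.000e-01  1.192e+02] yaw-rel deg -0.01 w 0.0218 F [-1.4  0.3  1.7] [ 3.14e+00 -1.00e-03  1.54e-01]
```

Request:
step_arm:
  series:
    - [-1,0,0,4,0]
    - [-1,0,0,8,0]
    - [-1,0,0,12,0]
    - [-1,0,0,12,0]
    - [-1,0,0,-40,0]
    - [-1,0,0,-100,0]
    - [-1,0,0,-120,0]
    - [-1,0,0,-120,0]

```text
time: 11.02
tool_pos: [0.4193, -0.3221, 0.2397]
ee_rot: [3.14, -0.002, 0.155]
wrist_force: [0.2, 0.4, -1.2]
width: 0.0214
```

```bash
python3 - <<'E'
import loc
from h import *
s=snap('scene','s1.png'); a=s['pixels'][:,:,::-1]
o=robot.get_obs();p=proj(s,o['tool_pos']);print(p)
x,y=int(p[0]),int(p[1]); x0=max(0,x-100);y0=max(0,y-70)
cv2.imwrite('pics/s1z.png',cv2.resize(a[y0:y0+150,x0:x0+200],None,fx=4,fy=4,interpolation=cv2.INTER_CUBIC)); print(x0,y0)
s=snap('top','t1.png');
for n in('scene','top'):
  s=cams.snapshot(n)
  for l in('spatula_tip','spatula_shoulder','spatula_grip','spatula'): print(n,l,[np.round(r['position'],4).tolist() for r in models.pinpoint(s,l) if abs(r['position'][1]+.32)<.05 and r['position'][2]>.06])
E
```

```text
t 11.025 stand-local xyz mm [-115.     0.3  239.7] yaw-rel deg 0.05 w 0.0214 F [ 0.2  0.4 -1.2] [ 3.14e+00 -2.00e-03  1.55e-01]
[145.61025254 174.56087271]
45 104
scene spatula_tip [[0.3258, -0.3358, 0.2189], [0.5058, -0.3085, 0.1036]]
scene spatula_shoulder [[0.3723, -0.3323, 0.2318]]
scene spatula_grip [[0.4172, -0.321, 0.2429]]
scene spatula [[0.3724, -0.3306, 0.2227], [0.5306, -0.3038, 0.0626]]
top spatula_tip [[0.3245, -0.3334, 0.2175]]
top spatula_shoulder [[0.3674, -0.3282, 0.2339]]
top spatula_grip [[0.4156, -0.3211, 0.2459]]
top spatula [[0.3745, -0.3277, 0.2235]]
```

View pics/s1z.png

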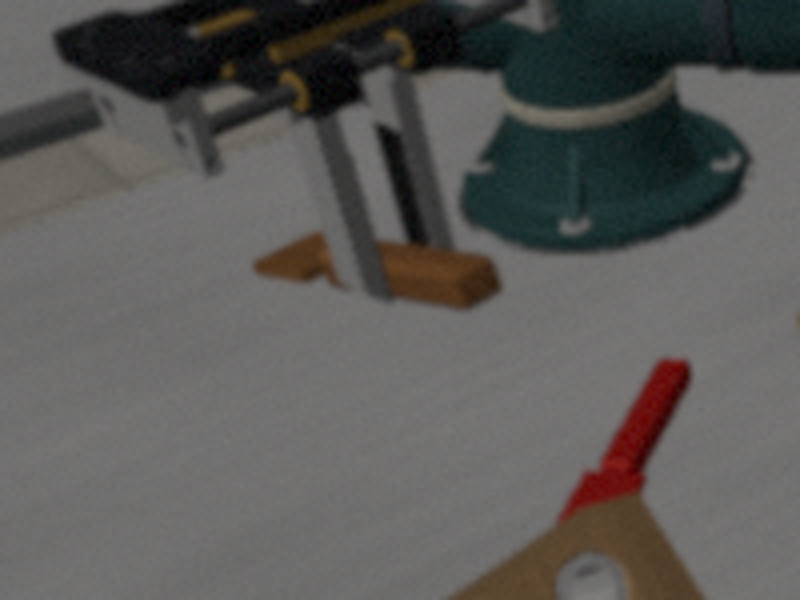

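Request:
step_arm:
  series:
    - [-1,0,0,60,0]
    - [-1,0,0,115,0]
    - [-1,0,0,128,0]
    - [-1,0,0,133,0]
    - [-1,0,0,138,0]
    - [-1,0,0,143,0]
    - [-1,0,0,148,0]
    - [-1,0,0,153,0]
    - [-1,0,0,156,0]
    - [-1,0,0,156,0]

```text
time: 12.88
tool_pos: [0.4184, -0.3222, 0.0823]
ee_rot: [3.141, 0.0, 0.154]
wrist_force: [-0.9, -0.8, 3.2]
width: 0.0217
```

```bash
python3 -c "import loc"
```

```text
t 12.875 stand-local xyz mm [-115.9    0.3   82.3] yaw-rel deg -0.01 w 0.0217 F [-0.9 -0.8  3.2] [3.141 0.    0.154]
```

Request:
step_arm:
  series:
    - [-1,0,0,2,0]
    - [-1,0,0,2,0]

```text
time: 13.12
tool_pos: [0.4184, -0.3221, 0.0805]
ee_rot: [3.141, 0.0, 0.154]
wrist_force: [-0.8, -0.1, 3.9]
width: 0.0218
```

```bash
python3 - <<'E'
import loc
from h import *
for n in('scene','top'):
  s=cams.snapshot(n)
  for l in('spatula_tip','spatula_shoulder','spatula_grip','spatula'): print(n,l,[np.round(r['position'],4).tolist() for r in models.pinpoint(s,l) if abs(r['position'][1]+.32)<.05])
E
```

```text
t 13.125 stand-local xyz mm [-115.9    0.4   80.5] yaw-rel deg 0.0 w 0.0218 F [-0.8 -0.1  3.9] [3.141 0.    0.154]
scene spatula_tip [[0.3432, -0.3354, 0.0304]]
scene spatula_shoulder [[0.383, -0.3297, 0.0631]]
scene spatula_grip [[0.3416, -0.3355, 0.0317], [0.4209, -0.322, 0.0887]]
scene spatula [[0.3839, -0.3279, 0.0526]]
top spatula_tip [[0.3395, -0.3307, 0.0285]]
top spatula_shoulder [[0.3739, -0.3293, 0.0634]]
top spatula_grip [[0.4176, -0.3208, 0.0886]]
top spatula [[0.3844, -0.3248, 0.053], [0.3387, -0.3319, 0.0315]]
```

Request:
step_arm:
  series:
    - [-1,0,0,-60,0]
    - [-1,0,0,-120,0]
    - [-1,0,0,-155,0]
    - [-1,60,0,-155,0]
    - [-1,120,0,-155,0]
    - [-1,180,0,-155,0]
    - [-1,209,0,-155,0]
    - [-1,213,0,-100,0]
    - [-1,213,0,-50,0]
    - [-1,213,0,-40,0]
    - [-1,213,0,-40,0]
    - [-1,213,0,-40,0]

```text
time: 15.12
tool_pos: [0.6302, -0.29, 0.1239]
ee_rot: [3.138, -0.004, 0.154]
wrist_force: [-0.4, 0.1, -0.2]
width: 0.0221
```

```bash
cat > look.py <<'E'
import loc
from h import *
import sys
q=np.array([.533,-.3047]);y=.1543;M=np.array([[np.cos(y),np.sin(y)],[-np.sin(y),np.cos(y)]])
def look(labels,cs=('scene','top','wrist'),save=None):
  for n in cs:
    s=snap(n,f'{save}_{n}.png') if save else cams.snapshot(n)
    for l in labels:
      print(n,l,[((np.r_[M@(np.array(r['position'][:2])-q),r['position'][2]]*1000).round(1).tolist(),round(r['p'],2)) for r in models.pinpoint(s,l) if abs(r['position'][1]+.29)<.1 and r['position'][0]>.4])
E
python3 - <<'E'
from look import *
look(['spatula_tip','spatula_shoulder','spatula_grip','spatula'],save='a')
a=cv2.imread('pics/a_scene.png')[180:300,130:290]
cv2.imwrite('pics/az.png',cv2.convertScaleAbs(cv2.resize(a,None,fx=5,fy=5,interpolation=cv2.INTER_CUBIC),alpha=1.6))
E
```

```text
t 15.125 stand-local xyz mm [ 98.3  -0.4 123.9] yaw-rel deg -0.0 w 0.0221 F [-0.4  0.1 -0.2] [ 3.138 -0.004  0.154]
scene spatula_tip [([19.7, -2.2, 72.1], 0.71)]
scene spatula_shoulder [([63.1, -2.7, 104.1], 0.96), ([-27.7, 2.4, 100.8], 0.44)]
scene spatula_grip [([98.6, -2.0, 133.7], 0.82)]
scene spatula [([69.3, -4.4, 94.4], 0.72), ([19.7, -4.6, 75.0], 0.17)]
top spatula_tip []
top spatula_shoulder []
top spatula_grip []
top spatula []
wrist spatula_tip [([65.9, -1.4, 92.8], 0.7), ([15.1, -1.3, 70.1], 0.66)]
wrist spatula_shoulder [([59.7, -0.5, 98.4], 0.86)]
wrist spatula_grip [([98.1, -3.8, 123.7], 0.79)]
wrist spatula [([62.8, -2.9, 93.9], 0.96)]
```

View pics/az.png

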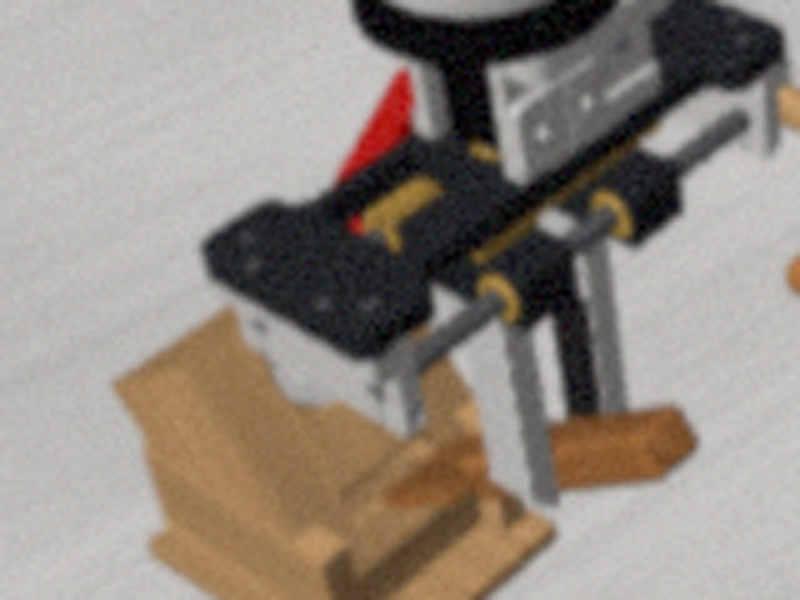

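Request:
step_arm:
  series:
    - [-1,0,-0.5,-2,0]
    - [-1,-8,-0.5,3.7,0]
    - [-1,-16,-0.5,9.3,0]
    - [-1,-20,-0.5,12,0]
    - [-1,-25,-0.5,15.5,0]
    - [-1,-29,-0.5,18.3,0]
    - [-1,-29,-0.5,18.3,0]

```text
time: 16.75
tool_pos: [0.5997, -0.2932, 0.1019]
ee_rot: [-3.141, 0.0, 0.154]
wrist_force: [-0.6, -0.4, -1.2]
width: 0.0217
```

```bash
python3 - <<'E'
from look import *
look(['spatula_tip','spatula_shoulder','spatula_grip'],cs=('scene','wrist'),save='b')
E
```

```text
t 16.75 stand-local xyz mm [ 67.7   1.2 101.9] yaw-rel deg -0.01 w 0.0217 F [-0.6 -0.4 -1.2] [-3.141  0.     0.154]
scene spatula_tip [([-12.2, -0.3, 53.4], 0.74)]
scene spatula_shoulder [([27.7, -2.3, 84.1], 0.65)]
scene spatula_grip [([67.8, 1.4, 111.0], 0.9)]
wrist spatula_tip [([-10.9, -1.2, 54.0], 0.69)]
wrist spatula_shoulder []
wrist spatula_grip [([68.0, -3.6, 109.2], 0.65)]
```

Request:
step_arm:
  series:
    - [-1,-5,0.7,3.5,0]
    - [-1,-10,0.7,7,0]
    - [-1,-15,0.7,10.5,0]
    - [-1,-20,0.7,14,0]
    - [-1,-24,0.7,16.8,0]
    - [-1,-27,0.7,18.9,0]
    - [-1,-27,0.7,18.9,0]

```text
time: 18.02
tool_pos: [0.5733, -0.298, 0.0831]
ee_rot: [-3.142, 0.0, 0.154]
wrist_force: [0.6, 0.7, -0.4]
width: 0.0221
```

```bash
python3 - <<'E'
from look import *
look(['spatula_tip','spatula_shoulder','spatula_grip'],cs=('scene','wrist'),save='c')
E
```

```text
t 18.025 stand-local xyz mm [40.8  0.4 83.1] yaw-rel deg -0.01 w 0.0221 F [ 0.6  0.7 -0.4] [-3.142  0.     0.154]
scene spatula_tip []
scene spatula_shoulder [([4.7, -0.3, 62.9], 0.84)]
scene spatula_grip [([42.3, 0.4, 93.2], 0.7)]
wrist spatula_tip [([2.2, -1.8, 63.2], 0.41)]
wrist spatula_shoulder [([6.0, 0.9, 58.3], 0.63)]
wrist spatula_grip [([42.0, -2.4, 87.4], 0.76), ([1.6, 1.1, 65.2], 0.48)]
```

Request:
step_arm:
  series:
    - [-1,-1.6,0,1.1,0]
    - [-1,-3.3,0,2.3,0]
    - [-1,-3.3,0,2.3,0]

```text
time: 18.8
tool_pos: [0.5716, -0.2984, 0.0821]
ee_rot: [3.141, -0.003, 0.155]
wrist_force: [3.0, 1.7, 2.4]
width: 0.0218
```

Request:
step_arm:
  series:
    - [-1,-2,0,1.4,0]
    - [-1,-4,0,2.8,0]
    - [-1,-4,0,2.8,0]

```text
time: 19.18
tool_pos: [0.5714, -0.2985, 0.0823]
ee_rot: [3.138, -0.012, 0.156]
wrist_force: [8.9, 4.4, 8.8]
width: 0.0217
```

```bash
python3 - <<'E'
from look import *
look(['spatula_shoulder','spatula_grip'],cs=('scene','wrist'),save='d')
a=cv2.imread('pics/d_scene.png')[180:310,140:290]
cv2.imwrite('pics/dz.png',cv2.convertScaleAbs(cv2.resize(a,None,fx=4.5,fy=4.5,interpolation=cv2.INTER_CUBIC),alpha=1.6))
E
```

```text
t 19.175 stand-local xyz mm [38.9  0.3 82.3] yaw-rel deg 0.07 w 0.0217 F [8.9 4.4 8.8] [ 3.138 -0.012  0.156]
scene spatula_shoulder [([2.8, -0.8, 65.8], 0.77), ([-2.3, 1.0, 60.5], 0.26)]
scene spatula_grip [([41.5, 1.5, 91.1], 0.89), ([9.8, -2.1, 56.9], 0.55)]
wrist spatula_shoulder [([-1.8, -2.3, 60.3], 0.58)]
wrist spatula_grip [([40.3, -1.4, 90.1], 0.95)]
```

View pics/dz.png

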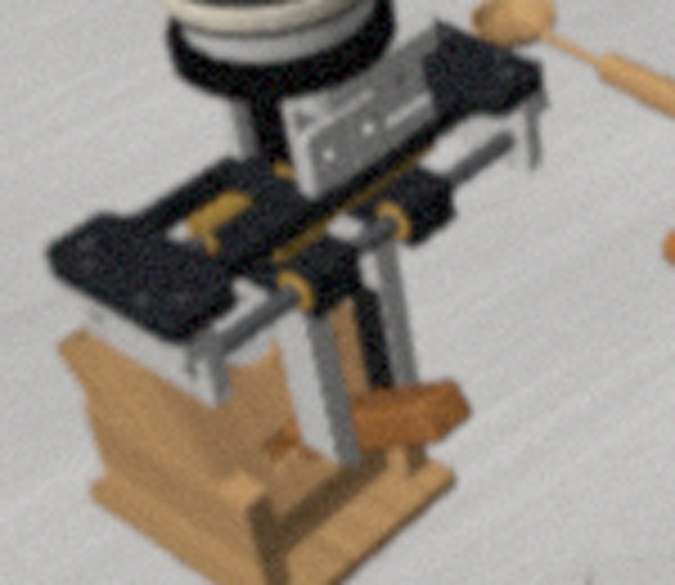

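Request:
step_arm:
  series:
    - [-1,3,0,-2,0]
    - [0.1,3,0,-2,0]
    - [0.1,3,0,-2,0]
    - [0.1,3,0,-2,0]
    - [0.1,3,0,-2,0]
    - [0.1,3,0,-30,0]
    - [0.1,3,0,-90,0]
    - [0.1,3,0,-150,0]
    - [0.1,3,0,-150,0]

```text
time: 20.6
tool_pos: [0.5715, -0.3003, 0.2363]
ee_rot: [3.132, -0.01, 0.154]
wrist_force: [-0.2, -0.6, 1.0]
width: 0.0516
```

```bash
python3 - <<'E'
from look import *
look(['spatula_tip','spatula_shoulder','spatula_grip','spatula'],save='e')
a=cv2.imread('pics/e_wrist.png')[:400,100:560]
cv2.imwrite('pics/ez.png',a)
E
```

```text
t 20.6 stand-local xyz mm [ 38.8  -1.5 236.3] yaw-rel deg 0.0 w 0.0516 F [-0.2 -0.6  1. ] [ 3.132 -0.01   0.154]
scene spatula_tip []
scene spatula_shoulder [([5.7, -1.0, 64.2], 0.77)]
scene spatula_grip [([42.4, 2.6, 89.4], 0.96)]
scene spatula [([5.5, -2.1, 56.0], 0.68)]
top spatula_tip []
top spatula_shoulder [([-7.7, 2.5, 63.3], 0.64)]
top spatula_grip [([38.6, -0.3, 88.5], 0.72)]
top spatula [([6.5, 0.0, 52.6], 0.73)]
wrist spatula_tip []
wrist spatula_shoulder [([-0.1, -1.4, 62.8], 0.73)]
wrist spatula_grip [([43.4, -2.0, 84.3], 0.56)]
wrist spatula [([6.1, -0.2, 55.3], 0.64)]
```

Request:
step_arm:
  series:
    - [0.1,10,-55,0,0]
    - [1,19,-110,0,2]
    - [1,28,-165,20,5.3]
    - [1,37,-217,36,5.3]
    - [1,37,-217,36,5.3]
    - [1,37,-217,36,5.3]
    - [1,37,-217,36,5.3]

```text
time: 22.22
tool_pos: [0.5729, -0.0801, 0.1929]
ee_rot: [3.141, -0.001, 0.06]
wrist_force: [-1.4, -0.5, -0.2]
width: 0.0941
```

```bash
python3 - <<'E'
from h import *
o=robot.get_obs();print(o['time'],o['tool_pos'],o['ee_rot'],o['width'])
s=snap('wrist','w5.png')
for l in 'peg_grip peg_tip peg_shoulder peg'.split():
    print(l,[(np.round(r['position'],4).tolist(),round(r['p'],2),np.round(proj(s,r['position'])).tolist()) for r in models.pinpoint(s,l)[:2]])
a=s['pixels'][40:300,190:450,::-1].copy()
cv2.imwrite('pics/w5z.png',cv2.resize(a,None,fx=2.3,fy=2.3,interpolation=cv2.INTER_CUBIC))
# peg colour mask
h=cv2.cvtColor(s['pixels'],cv2.COLOR_RGB2HSV); m=((h[...,0]<18)&(h[...,1]>110)&(h[...,2]>50)).astype(np.uint8)
n,lab,st,c=cv2.connectedComponentsWithStats(m)
for i in range(1,n):
    if st[i,4]>300:
        pts=np.argwhere(lab==i)[:,::-1].astype(float); print(st[i],c[i])
        r=cv2.minAreaRect(pts.astype(np.float32)); print(r)
E
```

```text
22.225 [ 0.5728794  -0.08006708  0.19294273] [ 3.14065451e+00 -1.31219695e-03  5.99892586e-02] 0.09408346431911307
peg_grip [([0.5821, -0.08, 0.0138], 0.74, [318.0, 172.0])]
peg_tip [([0.5142, -0.0822, 0.0117], 0.57, [317.0, 231.0])]
peg_shoulder [([0.5572, -0.0805, 0.0119], 0.65, [317.0, 194.0])]
peg [([0.5547, -0.0826, 0.0034], 0.57, [319.0, 194.0])]
[ 308  129   23  108 2081] [318.27967323 179.78183566]
((318.9999694824219, 182.49996948242188), (21.999996185302734, 106.99998474121094), 0.0)
[ 467  147  150  156 8877] [540.46862679 226.89095415]
((548.3629150390625, 226.9708709716797), (111.21800994873047, 183.11685180664062), 63.83843231201172)
[ 363  346   78   37 1397] [409.452398   367.49176807]
((401.6910400390625, 372.850341796875), (27.055145263671875, 76.69615173339844), 61.38954162597656)
```

View pics/w5z.png

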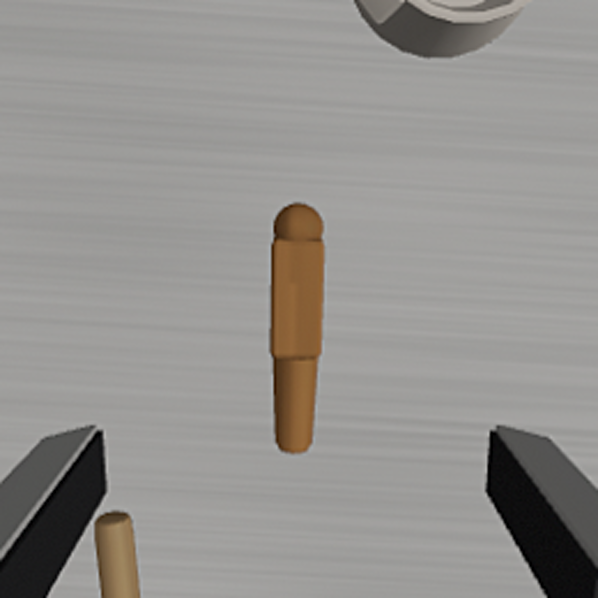

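Request:
step_arm:
  series:
    - [1,10.6,0,60,1.1]
    - [1,10.6,0,120,1.1]
    - [1,10.6,0,165,1.1]
    - [1,10.6,0,183,1.1]
    - [1,10.6,0,189.4,1.1]
    - [-1,10.6,0,189.4,1.1]
    - [-1,10.6,0,189.4,1.1]
    - [-1,10.6,0,189.4,1.1]
    - [-1,10.6,0,189.4,1.1]
    - [-1,10.6,0,189.4,1.1]
    - [-1,10.6,0,189.4,1.1]
    - [-1,10.6,0,189.4,1.1]
    - [-1,10.6,0,189.4,1.1]
    - [-1,10.6,0,189.4,1.1]
    - [-1,10.6,0,189.4,1.1]

```text
time: 24.35
tool_pos: [0.583, -0.0779, 0.0027]
ee_rot: [3.142, 0.0, 0.043]
wrist_force: [0.2, 0.2, -0.6]
width: 0.0235
```

Request:
step_arm:
  series:
    - [-1,0,0,-20,0]
    - [-1,0,0,-80,0]
    - [-1,0,0,-140,0]
    - [-1,0,0,-200,0]
    - [-1,-20,30,-230,-3]
    - [-1,-55,77,-230,-6.4]
    - [-1,-90,125,-230,-6.4]
    - [-1,-125,175,-230,-6.4]
    - [-1,-160,223,-230,-6.4]
    - [-1,-169,236.6,-220,-6.4]
    - [-1,-169,236.6,-180,-6.4]
    - [-1,-169,236.6,-150,-6.4]
    - [-1,-169,236.6,-150,-6.4]
    - [-1,-169,236.6,-150,-6.4]

```text
time: 26.1
tool_pos: [0.4252, -0.3213, 0.1539]
ee_rot: [3.141, -0.001, 0.155]
wrist_force: [-0.6, -0.2, -0.5]
width: 0.0239
```

```bash
python3 -c "import loc"
```

```text
t 26.1 stand-local xyz mm [-1.091e+02  1.000e-01  1.539e+02] yaw-rel deg 0.06 w 0.0239 F [-0.6 -0.2 -0.5] [ 3.141e+00 -1.000e-03  1.550e-01]
```

Request:
step_arm:
  series:
    - [-1,-2,0,20,0]
    - [-1,-2,0,35,0]
    - [-1,-2,0,40,0]
    - [-1,-2,0,45,0]
    - [-1,-2,0,50,0]
    - [-1,-2,0,55,0]
    - [-1,-2,0,60,0]
    - [-1,-2,0,64,0]
    - [-1,-2,0,67,0]
    - [-1,-2,0,67,0]

```text
time: 27.35
tool_pos: [0.4229, -0.3223, 0.0883]
ee_rot: [3.14, -0.002, 0.154]
wrist_force: [-2.8, 1.9, 6.9]
width: 0.0237
```

```bash
python3 -c "import loc"
```

```text
t 27.35 stand-local xyz mm [-111.5   -0.4   88.3] yaw-rel deg 0.01 w 0.0237 F [-2.8  1.9  6.9] [ 3.14e+00 -2.00e-03  1.54e-01]
```

Request:
step_arm:
  series:
    - [-1,0,0,2,0]
    - [-1,0,0,4,0]
    - [-1,0,0,4,0]

```text
time: 27.72
tool_pos: [0.4232, -0.3223, 0.0848]
ee_rot: [3.139, -0.003, 0.155]
wrist_force: [-2.8, 1.7, 8.3]
width: 0.0239
```

```bash
python3 - <<'E'
import loc
from look import *
for n in('scene','top'):
  s=cams.snapshot(n)
  for l in('peg_tip','peg_shoulder','peg_grip','peg'): print(n,l,[(np.r_[M@(np.array(r['position'][:2])-q),r['position'][2]]*1000).round(1).tolist() for r in models.pinpoint(s,l) if abs(r['position'][1]+.32)<.05])
E
```

```text
t 27.725 stand-local xyz mm [-111.2   -0.5   84.8] yaw-rel deg 0.02 w 0.0239 F [-2.8  1.7  8.3] [ 3.139e+00 -3.000e-03  1.550e-01]
scene peg_tip [[-183.5, -3.8, 71.2], [1.2, 1.4, 61.0]]
scene peg_shoulder [[-142.3, 0.4, 90.5]]
scene peg_grip [[-110.5, 1.9, 97.0]]
scene peg [[-131.6, 2.2, 77.3]]
top peg_tip [[-180.8, 1.7, 70.0]]
top peg_shoulder [[-137.5, 1.4, 90.8]]
top peg_grip [[-107.7, -1.7, 103.4]]
top peg [[-135.1, -4.0, 77.8]]
```

Request:
step_arm:
  series:
    - [-1,0,0,2,0]
    - [-1,0,0,4,0]
    - [-1,0,0,6,0]
    - [-1,0,0,6,0]

```text
time: 28.72
tool_pos: [0.4237, -0.3226, 0.0796]
ee_rot: [3.138, -0.004, 0.155]
wrist_force: [-2.9, 2.4, 11.2]
width: 0.0234
```

```bash
cat > pl.py <<'E'
import loc
from look import *
def pl(labels=('peg_tip','peg_shoulder','peg_grip','peg'),cs=('scene','top')):
 for n in cs:
  s=cams.snapshot(n)
  for l in labels: print(n,l,[((np.r_[M@(np.array(r['position'][:2])-q),r['position'][2]]*1000).round(1).tolist(),round(r['p'],2)) for r in models.pinpoint(s,l) if abs(r['position'][1]+.31)<.06])
E
python3 -c "
from pl import *
pl()"
```

```text
t 28.725 stand-local xyz mm [-110.7   -0.9   79.6] yaw-rel deg 0.02 w 0.0234 F [-2.9  2.4 11.2] [ 3.138 -0.004  0.155]
scene peg_tip [([-178.9, -2.8, 58.1], 0.55)]
scene peg_shoulder [([-139.7, -1.5, 81.7], 0.76)]
scene peg_grip [([-108.7, 0.9, 97.0], 0.76)]
scene peg [([-129.5, 0.1, 75.0], 0.55), ([-0.4, 1.6, -2.2], 0.26)]
top peg_tip [([-177.3, -0.4, 59.8], 0.51)]
top peg_shoulder [([-135.9, 0.1, 84.8], 0.42)]
top peg_grip [([-111.8, 2.3, 96.5], 0.53)]
top peg []
```

Request:
step_arm:
  series:
    - [-1,0,0,2,0]
    - [-1,0,0,4,0]
    - [-1,0,0,5,0]
    - [-1,0,0,5,0]

```text
time: 29.72
tool_pos: [0.4242, -0.323, 0.0754]
ee_rot: [3.137, -0.005, 0.155]
wrist_force: [-1.9, 2.5, 13.3]
width: 0.0238
```

```bash
python3 -c "
from pl import *
pl()"
```

```text
t 29.725 stand-local xyz mm [-110.3   -1.4   75.4] yaw-rel deg 0.02 w 0.0238 F [-1.9  2.5 13.3] [ 3.137 -0.005  0.155]
scene peg_tip [([-177.1, -3.4, 51.6], 0.8)]
scene peg_shoulder [([-139.4, -1.2, 79.2], 0.73)]
scene peg_grip [([-109.6, -2.4, 93.2], 0.59)]
scene peg [([-173.4, -3.2, 49.8], 0.74), ([-127.5, 1.7, 70.6], 0.51)]
top peg_tip [([-171.5, -1.7, 48.5], 0.67)]
top peg_shoulder [([-138.5, -0.2, 78.3], 0.48)]
top peg_grip [([-106.1, -3.1, 97.3], 0.61)]
top peg []
```

Request:
step_arm:
  series:
    - [-1,0,0,-30,0]
    - [-1,0,0,-90,0]
    - [-1,0,0,-150,0]
    - [-1,30,0,-165,0]
    - [-1,90,0,-165,0]
    - [-1,150,0,-165,0]
    - [-1,155,0,-120,0]
    - [-1,155,0,-80,0]
    - [-1,155,0,-68,0]
    - [-1,155,0,-68,0]
    - [-1,155,0,-68,0]

```text
time: 31.6
tool_pos: [0.5764, -0.2988, 0.1417]
ee_rot: [3.138, -0.004, 0.154]
wrist_force: [-0.3, 0.3, -0.8]
width: 0.0235
```

```bash
python3 -c "
from pl import *
pl(cs=('scene','top','wrist'))
pl(cs=('scene','wrist'))
loc.loc()"
```

```text
t 31.6 stand-local xyz mm [ 43.8  -0.9 141.7] yaw-rel deg -0.01 w 0.0235 F [-0.3  0.3 -0.8] [ 3.138 -0.004  0.154]
scene peg_tip [([-24.3, -2.9, 116.1], 0.58)]
scene peg_shoulder []
scene peg_grip [([48.0, -0.5, 158.4], 0.95)]
scene peg [([27.8, -0.8, 134.4], 0.65)]
top peg_tip []
top peg_shoulder [([18.0, 0.4, 143.1], 0.59)]
top peg_grip [([19.2, 1.4, 143.0], 0.58)]
top peg [([29.0, -2.3, 134.5], 0.58)]
wrist peg_tip [([-17.2, 1.6, 114.4], 0.91)]
wrist peg_shoulder [([16.9, 2.6, 137.8], 0.81)]
wrist peg_grip [([43.0, -1.9, 156.9], 0.72)]
wrist peg [([27.9, -3.2, 135.6], 0.63)]
scene peg_tip [([-22.3, -3.4, 114.2], 0.57)]
scene peg_shoulder [([16.7, -2.1, 143.0], 0.9)]
scene peg_grip [([42.2, 0.1, 155.9], 0.97)]
scene peg [([27.3, -0.4, 133.4], 0.81), ([-0.0, 0.5, 59.1], 0.7)]
wrist peg_tip [([-13.6, 0.7, 116.2], 0.83)]
wrist peg_shoulder [([16.0, 3.2, 139.8], 0.82)]
wrist peg_grip [([38.8, -0.9, 159.3], 0.57)]
wrist peg [([23.5, -1.1, 136.9], 0.66)]
t 32.85 stand-local xyz mm [4.300e+01 1.000e-01 1.388e+02] yaw-rel deg 0.0 w 0.0243 F [-0.3  0.2 -0.6] [ 3.141 -0.     0.154]
```

Request:
step_arm:
  series:
    - [-1,0,0,2.5,0]
    - [-1,-6,0,6.7,0]
    - [-1,-11,0,10.2,0]
    - [-1,-16,0,13.7,0]
    - [-1,-20,0,16.5,0]
    - [-1,-20,0,16.5,0]
    - [-1,-20,0,16.5,0]

```text
time: 33.72
tool_pos: [0.5557, -0.3009, 0.1222]
ee_rot: [-3.141, 0.0, 0.154]
wrist_force: [-0.4, 0.9, -1.9]
width: 0.0242
```

```bash
python3 -c "
from pl import *
pl(cs=('scene','wrist'))"
```

```text
t 33.725 stand-local xyz mm [ 23.    0.3 122.2] yaw-rel deg -0.0 w 0.0242 F [-0.4  0.9 -1.9] [-3.141  0.     0.154]
scene peg_tip [([-40.9, -1.9, 97.4], 0.91), ([24.7, -1.2, 137.5], 0.46)]
scene peg_shoulder [([-3.7, 1.4, 127.3], 0.69), ([8.0, 1.3, 114.5], 0.26)]
scene peg_grip [([24.4, 3.2, 141.6], 0.65)]
scene peg [([8.5, 3.1, 114.2], 0.55), ([205.4, -6.1, -3.6], 0.34)]
wrist peg_tip [([-35.1, 0.8, 98.7], 0.66)]
wrist peg_shoulder [([-3.2, 1.4, 125.2], 0.82)]
wrist peg_grip [([21.1, -1.6, 141.6], 0.91)]
wrist peg [([2.7, -1.1, 117.9], 0.78)]
```

Request:
step_arm:
  series:
    - [-1,-4,0,2.8,0]
    - [-1,-8,0,5.6,0]
    - [-1,-12,0,8.4,0]
    - [-1,-15,0,10.5,0]
    - [-1,-15,0,10.5,0]

```text
time: 34.85
tool_pos: [0.5406, -0.3029, 0.1112]
ee_rot: [-3.14, 0.0, 0.154]
wrist_force: [1.8, 2.1, -3.7]
width: 0.0237
```

```bash
python3 -c "
from pl import *
pl(cs=('scene','wrist'))"
```

```text
t 34.85 stand-local xyz mm [  7.8   0.6 111.2] yaw-rel deg -0.0 w 0.0237 F [ 1.8  2.1 -3.7] [-3.14   0.     0.154]
scene peg_tip [([-20.4, -0.1, 115.8], 0.36)]
scene peg_shoulder [([-18.8, 0.2, 114.4], 0.68)]
scene peg_grip [([11.2, -0.0, 128.7], 0.57)]
scene peg [([-8.7, 2.6, 106.3], 0.55)]
wrist peg_tip [([-51.8, 0.9, 87.8], 0.8), ([6.9, 0.1, 129.0], 0.27), ([-19.2, 2.9, 113.3], 0.17)]
wrist peg_shoulder [([-19.0, 1.3, 113.8], 0.75)]
wrist peg_grip []
wrist peg [([-10.5, -2.2, 110.3], 0.79)]
```

Request:
step_arm:
  series:
    - [-1,0,-0.5,1.2,0]
    - [-1,-2.5,-0.5,3,0]
    - [-1,-5,-0.5,4.7,0]
    - [-1,-6,-0.5,5.4,0]
    - [-1,-6,-0.5,5.4,0]

```text
time: 35.98
tool_pos: [0.5359, -0.3035, 0.1077]
ee_rot: [3.141, -0.003, 0.155]
wrist_force: [2.3, 5.1, -0.4]
width: 0.024
```

```bash
python3 -c "
from pl import *
pl(('peg_shoulder','peg'),cs=('scene','wrist'))"
```

```text
t 35.975 stand-local xyz mm [  3.    0.8 107.7] yaw-rel deg 0.02 w 0.024 F [ 2.3  5.1 -0.4] [ 3.141e+00 -3.000e-03  1.550e-01]
scene peg_shoulder [([-23.5, 0.0, 107.0], 0.79), ([-26.8, 3.4, 103.3], 0.35)]
scene peg [([-1.3, 2.8, -1.2], 0.69), ([-13.8, 1.1, 103.8], 0.55)]
wrist peg_shoulder [([-23.5, 1.3, 108.4], 0.81)]
wrist peg [([-13.0, -1.6, 103.7], 0.88)]
```

Request:
step_arm:
  series:
    - [-1,0,-1.2,0,0]
    - [-1,-1.6,-1.2,1.1,0]
    - [-1,-3.3,-1.2,2.3,0]
    - [-1,-3.3,-1.2,2.3,0]

```text
time: 36.78
tool_pos: [0.5323, -0.3036, 0.1051]
ee_rot: [3.14, -0.003, 0.154]
wrist_force: [4.6, 1.9, 2.0]
width: 0.0238
```

```bash
python3 -c "
from pl import *
pl(('peg_shoulder','peg'),cs=('scene','wrist'))"
```

```text
t 36.775 stand-local xyz mm [ -0.5   1.2 105.1] yaw-rel deg 0.0 w 0.0238 F [4.6 1.9 2. ] [ 3.14e+00 -3.00e-03  1.54e-01]
scene peg_shoulder [([-26.1, -1.4, 108.3], 0.6)]
scene peg [([-17.8, 5.1, 98.4], 0.72)]
wrist peg_shoulder [([-25.6, 6.8, 106.6], 0.81)]
wrist peg [([-18.4, -2.1, 103.6], 0.79)]
```

Request:
step_arm:
  series:
    - [-1,1,0,-0.7,0]
    - [0,1,0,-0.7,0]
    - [0,1,0,-0.7,0]
    - [0,1,0,-0.7,0]
    - [0,1,0,-0.7,0]
    - [0,1,0,-20,0]
    - [0,1,0,-70,0]
    - [0,1,0,-110,0]
    - [-1,20,0,-110,0]
    - [-1,52,0,-110,0]
    - [-1,52,0,-110,0]
    - [-1,52,0,-110,0]
    - [-1,52,0,-110,0]

```text
time: 38.7
tool_pos: [0.5821, -0.2954, 0.2147]
ee_rot: [3.141, -0.0, 0.154]
wrist_force: [0.0, 0.1, -0.6]
width: 0.0015
```

```bash
python3 -c "
from pl import *
pl(cs=('scene','wrist','top'))
loc.loc()
for n in ('scene','wrist'): snap(n,'f_'+n+'.png')
"
```

```text
t 38.7 stand-local xyz mm [ 49.9   1.6 214.7] yaw-rel deg -0.04 w 0.0015 F [ 0.   0.1 -0.6] [ 3.141 -0.     0.154]
scene peg_tip []
scene peg_shoulder [([-27.6, 3.6, 108.6], 0.87)]
scene peg_grip [([0.5, 1.0, 123.5], 0.73)]
scene peg [([-16.3, 4.9, 99.3], 0.91)]
wrist peg_tip []
wrist peg_shoulder []
wrist peg_grip []
wrist peg []
top peg_tip []
top peg_shoulder [([-26.1, 0.7, 106.8], 0.7), ([-4.3, 2.4, 62.1], 0.55)]
top peg_grip []
top peg [([-18.9, -2.1, 100.5], 0.68)]
t 39.45 stand-local xyz mm [ 50.7   1.9 214. ] yaw-rel deg 0.01 w 0.0007 F [ 0.1 -0.3 -0.4] [3.142 0.    0.154]
```

Request:
step_arm:
  series:
    - [-1,0,1,30,0]
    - [-1,0,1,50,0]
    - [-1,0,1,58,0]
    - [-1,0,1,58,0]
    - [-1,-4,1,60.8,0]
    - [-1,-8,1,63.6,0]
    - [-1,-10,1,65,0]
    - [-1,-12,1,66.4,0]
    - [-1,-12,1,66.4,0]

```text
time: 40.67
tool_pos: [0.5721, -0.298, 0.1488]
ee_rot: [3.14, -0.003, 0.155]
wrist_force: [2.6, 0.2, 1.9]
width: 0.0005
```

```bash
python3 -c "
from pl import *
pl(('peg_shoulder','peg_grip'),cs=('scene',))
s=snap('scene','g.png')
a=s['pixels'][180:310,140:290,::-1]
cv2.imwrite('pics/gz.png',cv2.convertScaleAbs(cv2.resize(a,None,fx=4.5,fy=4.5,interpolation=cv2.INTER_CUBIC),alpha=1.6))
"
```

```text
t 40.675 stand-local xyz mm [ 39.6   0.6 148.8] yaw-rel deg 0.02 w 0.0005 F [2.6 0.2 1.9] [ 3.14e+00 -3.00e-03  1.55e-01]
scene peg_shoulder [([-28.1, 2.3, 108.1], 0.64)]
scene peg_grip [([-1.0, -1.7, 122.4], 0.86)]
```

View pics/gz.png

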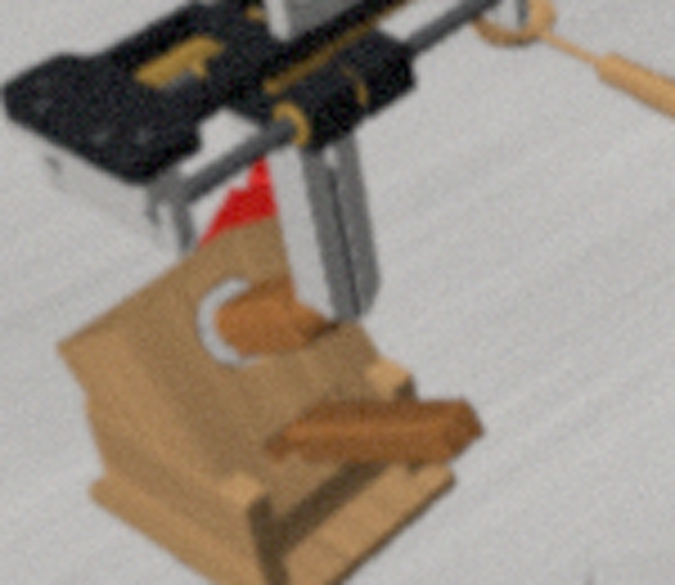

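Request:
step_arm:
  series:
    - [-1,-2.5,0,1.7,0]
    - [-1,-5,0,3.5,0]
    - [-1,-5,0,3.5,0]

```text
time: 41.25
tool_pos: [0.5702, -0.2986, 0.1477]
ee_rot: [3.138, -0.011, 0.156]
wrist_force: [7.8, 2.2, 7.5]
width: 0.0004
```

```bash
python3 -c "import loc"
```

```text
t 41.25 stand-local xyz mm [ 37.7   0.3 147.7] yaw-rel deg 0.09 w 0.0004 F [7.8 2.2 7.5] [ 3.138 -0.011  0.156]
```

Request:
step_arm:
  series:
    - [-1,-2.5,0,1.7,0]
    - [-1,-5,0,3.5,0]
    - [-1,-7,0,4.9,0]
    - [-1,-7,0,4.9,0]
    - [-1,-7,0,4.9,0]

```text
time: 41.88
tool_pos: [0.5689, -0.2991, 0.147]
ee_rot: [3.134, -0.025, 0.158]
wrist_force: [17.4, 3.9, 13.5]
width: 0.0007
```

```bash
python3 -c "import loc"
```

```text
t 41.875 stand-local xyz mm [ 36.3   0.  147. ] yaw-rel deg 0.22 w 0.0007 F [17.4  3.9 13.5] [ 3.134 -0.025  0.158]
```

Request:
step_arm:
  series:
    - [-1,-2,0,1.4,0]
    - [-1,-2,0,1.4,0]
    - [-1,10,0,-7,0]
    - [-1,35,0,-24,0]
    - [-1,60,0,-60,0]
    - [-1,60,0,-110,0]
    - [-1,60,0,-110,0]
    - [-1,60,0,-110,0]

```text
time: 42.88
tool_pos: [0.6175, -0.2906, 0.2475]
ee_rot: [-3.14, 0.003, 0.154]
wrist_force: [0.4, -0.1, -1.7]
width: 0.0004
```

```bash
python3 -c "
from pl import *
for i in range(2): pl(('peg_shoulder','peg_grip','peg','spatula_shoulder','spatula_grip','spatula'),cs=('scene','wrist','top'))
s=snap('wrist','h_wrist.png'); t=snap('scene','h_scene.png')
C,S=np.cos(np.radians(35)),np.sin(np.radians(35))
def W(k,side,n,base): # along axis k, y side, up-slope n
    p=np.array([base[0]+C*k-S*n,side,base[1]+S*k+C*n])/1000; return np.r_[M.T@p[:2]+q,p[2]]
a=[]
for im,(x0,y0) in ((s,(240,120)),(t,(140,185))):
    b=np.ascontiguousarray(im['pixels'][:,:,::-1])
    x0,y0=[int(v) for v in proj(im,W(20,0,0,(-15,85)))-[60,65]]; x0=max(x0,0);y0=max(y0,0)
    b=cv2.resize(b[y0:y0+130,x0:x0+120],None,fx=3.3,fy=4*3.3/4,interpolation=cv2.INTER_CUBIC)
    for base,ks,h in (((-29.8,104.6),(5,60),12),((0,62),(0,110),9)):
        for k in ks:
            P=[((proj(im,W(k,yy*(12 if h==12 else 11),h,base))-[x0,y0]+.5)*3.3).astype(int) for yy in(-1,1)]
            cv2.line(b,tuple(map(int,P[0])),tuple(map(int,P[1])),(0,255,0),1)
    a.append(b)
h=min(x.shape[0] for x in a)
cv2.imwrite('pics/hz.png',np.hstack([x[:h] for x in a]))
"
```

```text
t 42.875 stand-local xyz mm [ 85.6   0.9 247.5] yaw-rel deg -0.03 w 0.0004 F [ 0.4 -0.1 -1.7] [-3.14e+00  3.00e-03  1.54e-01]
scene peg_shoulder [([-30.9, -0.4, 108.1], 0.57)]
scene peg_grip [([-3.8, -0.2, 120.8], 0.92)]
scene peg []
scene spatula_shoulder [([2.8, -0.3, 61.7], 0.7), ([-20.4, 2.8, 95.1], 0.68)]
scene spatula_grip [([44.3, -0.9, 90.1], 0.91)]
scene spatula [([5.6, -6.7, 53.4], 0.74)]
wrist peg_shoulder [([-29.0, 1.3, 106.5], 0.57)]
wrist peg_grip []
wrist peg [([-31.9, 1.9, 104.8], 0.63)]
wrist spatula_shoulder []
wrist spatula_grip [([41.9, -1.9, 84.1], 0.88)]
wrist spatula []
top peg_shoulder []
top peg_grip []
top peg [([2.1, 1.6, 62.6], 0.47)]
top spatula_shoulder [([-4.0, 1.2, 61.5], 0.58)]
top spatula_grip [([37.3, -0.3, 86.5], 0.64)]
top spatula [([7.2, -0.0, 51.0], 0.89)]
scene peg_shoulder [([-27.0, -0.7, 105.6], 0.81)]
scene peg_grip [([-2.6, 2.6, 122.0], 0.94)]
scene peg [([-20.2, 4.2, 97.5], 0.76), ([2.0, -6.4, 64.2], 0.27), ([-4.9, -0.3, 121.3], 0.17)]
scene spatula_shoulder [([3.1, -2.3, 62.3], 0.85), ([5.1, -4.4, 54.1], 0.5)]
scene spatula_grip [([44.8, -0.2, 90.3], 0.61)]
scene spatula [([5.7, -3.5, 55.8], 0.87)]
wrist peg_shoulder [([-30.4, 5.0, 105.7], 0.4)]
wrist peg_grip []
wrist peg [([-29.9, 4.3, 106.2], 0.3)]
wrist spatula_shoulder []
wrist spatula_grip [([43.3, -2.4, 80.0], 0.95)]
wrist spatula []
top peg_shoulder []
top peg_grip []
top peg []
top spatula_shoulder [([-4.2, 0.9, 61.6], 0.6)]
top spatula_grip [([40.7, -2.5, 85.8], 0.8)]
top spatula [([6.3, 0.1, 52.8], 0.66)]
```

```bash
python3 -c "
from h import *
print(robot.close_job(), robot.get_obs()['time'])"
```

```text
the job is handed in; nothing more can be done
the job is handed in; nothing more can be done
```

The spatula and the peg are both in the stand and let go, and I handed the job in at about 44 s of the 72 s. No verdict is reported, and I could not confirm the peg's straightness with a picture.

**Spatula:** I tilted it to the slope by pressing its handle on the stand's sloping top. I then slid it down the slot axis until it stopped hard at about 13 N. After release, most network readings put its shoulder and origin within a few mm of their home positions. Single readings of the shoulder scattered by up to about 8 mm.

**Peg:** I tilted it the same way, inserted it lightly and let it go. I then tapped its ball end with the closed fingers, and the push built to at least 22 N along the axis. Afterwards the networks put its shoulder roughly 1 to 4 mm off the face, within the 6.5 mm limit.

**Weak or disagreeing checks:**
- The first tilt attempt reached only about 16°, because I had taken the stand's top for level. I corrected this on the second press.
- The final peg-angle estimate from the networks was about 30° against 35°. It spans only 30 mm with about 4 mm of error per point, so it says little either way.
- My last overlay picture was refused because the 12-picture limit was reached. Straightness therefore rests on the force direction during the tap and the tapered fit.
- I did not re-measure the bystanders at the end. No unexpected contact force appeared during the moves.

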